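# Post the spent plaster mould through the dust flap

### The arm

A 6-joint arm with a two-finger parallel gripper is mounted at the origin on a cart in front of the work surface, level with it; the furniture and walls round the work are solid. World frame = base frame: x ahead of the robot, y to its left, z up, the work surface at z = 0. Lengths are in m, angles in degrees, forces in N, time in s.
With the tool pointing down it reaches from about 0.35 to 0.875 m from the base axis. Payload 4.2 kg.
Tool frame: the origin (TCP) lies midway between the tips of the shut fingers; the grasp point (between the pads) lies 19 mm behind it; x points along the fingers, y is the direction in which the jaws open and shut, and the axes are right-handed (so a half turn about x gives the same grasp; the last joint's range is limited). The gripper opens to 87 mm and grips with 3 to 60 N. Pads are 19 mm wide; open, the fingers measure 117 mm over their backs; the gripper's body (75 mm by 190 mm) begins 51 mm behind the grasp point.
Start: joints at [-56.688, 22.042, 0.453, 0, -68.411, -14.817], TCP at [0.198, -0.593, 0.223] pointing down, gripper open.
Joint ranges: [-179.83, 179.83], [-69.29, 118.12], [-61.27, 80.66], [-181.25, 117.63], [-171.15, -9.14], [-177.46, 177.46]. Speed limits (degrees/s): [159.86, 159.86, 180, 180, 180, 180].

### API

Orientations are given as a 3x3 rotation matrix whose columns are the frame's x, y, z axes.
In Python, from station import r gives the robot as it stands.
- The arm moves only by the tool play_rows, never from a script. Its argument "plan" is a list that holds one entry, the list of rows, each a list of 6 numbers: the shift along the tool's x, y, z in cm, then the turn, a rotation vector about the tool's x, y, z in units of 10 degrees (1.0 is 10 degrees). A call has 1 to 5 rows; each row is the pose to reach, as a shift and turn from the pose commanded when the call began, along the tool's axes at that moment; what a row does not reach only later rows make up. A row lasts 1/8 s, in which the tool goes at most 62.5 mm and 10.7 degrees, less where a joint would pass 70% of its speed; a pose out of reach is approached as far as the arm can. A call with a gripper value outside its range is refused whole. "hand" is the opening, from 0 (shut) to 1 (fully open), set as the call begins (left out, the last holds). The fingers move at their own pace and stop on an object; the grip force is fixed at half the most. Time passes only in rows, so rows that repeat a pose let the fingers close. It gives the time, the measured TCP pose, the force and the opening at its end, in the units of the state.
- r.sense(): the state, without advancing time (a new reading comes with each control period).
- r.capture(name): name is "scene" or "top" or "wrist"; returns (picture, depth): 384x512x3 uint8, blue, green, red; 384x512 float32, m along the optical axis (not along the pixel's ray), 0 where there is no reading.
- r.get_calibration(name): a dict with "vfov" (degrees; the focal length in pixels is half the picture's height over the tangent of half this angle, whatever the lens; pixels are square), "cx", "cy" (the principal point, pixels), "rvec" (rotation vector, rad) and "tvec" (3), from world to camera coordinates, as OpenCV has them. Camera axes: x right, y down, z forward; pixel columns grow to the right and rows downward; lengths in m; the calibration is good to about 2 mm. A picture is of the moment at which its call begins: read the wrist's pose just before it. get_calibration takes no time and is no camera call; for the wrist camera it gives the pose at the moment of the call.
- r.finish_job(): hands the job in, once; it reports no verdict.
The state is a dict: "time_s": time; "joints": joint angles; "joint_velocities": joint speeds; "effort": joint torques, N m; "tcp_pos": TCP position; "ee_rot": TCP orientation; "wrist_force": force on the tool from outside, world axes, zero at the start; "moment": the same for the moment, N m; "gripper_width": opening from 0.0 (shut) to 1.0 (fully open).
Only numpy, scipy, OpenCV 4.12 (cv2) and the standard library are available. Lean on these libraries where they do the work, as an engineer would, in place of code of your own. Each camera call takes 0.05 s, during which the arm holds its last target.

### The job

Get the spent plaster mould that lies in the lane on top of the dust bin into the bin: with one finger press the bar beside the lane down so that the self-closing flap swings open, and while that finger keeps it open push the mould along the lane with the other finger until it drops in; then let the flap spring shut. Only push: do not lift or carry the mould, and leave the aluminium part on the bin, the larger plaster block and the marker where they are.

Things in the scene. Friction and masses are not known exactly. Their poses are not given: they have to be found in the camera images.
- bin: Fixed grey dust bin with a bright metal deck; deck top 150 mm above the worktop. Origin: on the worktop below the lane's middle line; x axis along the lane (pushing direction, away from the robot), y left, z up; outside x = -125 to 100, y = -90 to 112 mm. Bin floor 10 mm above the worktop; inside of the chute x = -3 to 86, y = -84 to 100. All 'bin x, y, z' below are mm in this frame.
- lane_end (a point): Middle of the lane's end on the deck, where the hatch begins (bin 0, 0, 150). The lane is y = -35.5 to 35.5 between guides 8 high and 3.5 thick, and open at its front end x = -125. Left of it (y over 39) the surface is 14 lower than the deck. The hatch reaches x = 0 to 86; behind it a stop plate stands 18 above the deck.
- flap (a joint): Angle of the steel flap that fills the hatch, rad: 0 closed (flush with the deck), positive open (plate swings down into the bin and to the left), stop at 1.1. Hinge line along x at bin y = 104, z = 178.5. A spring always closes it and holds it up even under the mould. Opening takes about 5 to 20 N down on the press bar. From about 0.7 rad on the mould falls in past the plate.
- press_bar_top (a point): Middle of the top of the press bar's tread (bin -18, 60, 198 when closed: 48 above the deck); turns with the flap. The bar is bent steel, one piece with the flap: a level rubber-faced tread 18 wide (bin y = 51 to 69), 3 thick, running from x = -120 to 84, so a finger can slide along it while holding it down. A fingertip there 10 to 15 above the deck holds the flap at about 0.85 to 1.0.
- mould_center (a point): Centre of the spent mould: cream plaster block, 60 (its x) x 55 (its y) x 40 mm high, with a bore; 0.11 to 0.16 kg. It stands in the lane before the hatch, nearly square to it.
- milled_part: Bystander: small aluminium part, 34 x 52 x 22 mm, on the deck right of the lane (about bin y = -66). Origin under its middle.
- large_mould: Bystander: larger plaster block, 62 x 68 x 58 mm, on the worktop left of the bin. Origin under its middle.
- marker: Bystander: marker pen 131 mm long, 18 thick, lying on the worktop right of the bin. Origin under its middle.
- mould: The same spent mould; origin under its middle, z up.
There are look-alikes about, which are no part of the job. What is shaped like the mould but green or pink is not meant.

How it is judged (in metres and radians):
On the way, in this order (a step that is already met when the one before it is completed fails the run):
1. a finger holds the flap open by its press bar while the mould is still on the deck (contact force between the fingers and flap above 0.5 N and value of joint flap above 0.6 rad and x of mould_center in the frame of bin below -0.005 m and z of mould_center in the frame of bin above 0.162 m), for 0.1 s.
2. the mould goes down through the hatch while a finger still holds the flap open (contact force between the fingers and flap above 0.5 N and value of joint flap above 0.5 rad and x of mould_center in the frame of bin above 0 m and z of mould_center in the frame of bin below 0.145 m), for 0.05 s.
At the end, for the whole second after the job is handed in: The mould lies at rest inside the bin, its centre at least 30 mm below the deck, and the flap is shut (under 0.06 rad) (x of mould_center in the frame of bin between -0.003 and 0.086 m and y of mould_center in the frame of bin between -0.084 and 0.092 m and z of mould_center in the frame of bin below 0.12 m and value of joint flap below 0.06 rad and linear speed of mould below 0.02 m/s); the robot touches nothing.
It fails at once if the mould is lifted off the deck (centre 15 mm above its place) (z of mould_center in the frame of bin above 0.185 m).
It fails at once if the mould is squeezed or rammed with over 40 N (contact force between the fingers and mould above 40 N).
It fails at once if the aluminium part is moved by over 20 mm (distance of milled_part from where it was at the start of the episode above 0.02 m).
It fails at once if the larger plaster block is moved by over 20 mm (distance of large_mould from where it was at the start of the episode above 0.02 m).
It fails at once if the marker is moved by over 30 mm (distance of marker from where it was at the start of the episode above 0.03 m).
It also fails if it takes over 35 s, if anything falls off the work surface, if the arm or the gripper's body presses on something with over 40 N, if the wrist force passes 120 N, or if a joint passes its speed limit or range.

## Working session

There is one attempt and no reset: what is moved stays moved. The work goes in short steps, Python scripts to look and compute and a tool call to move; the robot and the scene stay as the last step left them, time stands still between calls to the robot, and variables do not carry over. Pictures are saved under pics/ and viewed, and the job is handed in when it is done.

Besides the shell and the picture viewer there is one more tool, called after ">>>" as a command line: name --argument value ..., lists and objects as JSON in quotes. play_rows: Moves the arm, as the interface text tells. Its arguments: {"type":"object","properties":{"plan":{"type":"array","items":{"type":"array","items":{"type":"array","items":{"type":"number"}}}},"hand":{"type":"number"}},"required":["plan"]}

```bash
ls; mkdir -p pics; cat > h.py <<'E'
import numpy as np, cv2
from station import r
def snap(n,f):
    im,d=r.capture(n); c=r.get_calibration(n)
    cv2.imwrite(f'pics/{f}.png',im); np.savez(f'pics/{f}.npz',im=im,d=d,**{k:np.array(v) for k,v in c.items()})
def cam(f):
    z=np.load(f'pics/{f}.npz'); H,W=z['d'].shape
    fl=H/2/np.tan(np.radians(float(z['vfov']))/2); R=cv2.Rodrigues(z['rvec'])[0]
    return z,fl,R,z['tvec'].ravel()
def px(f,u,v,d=None,z0=None):
    z,fl,R,t=cam(f); ray=np.array([(u-float(z['cx']))/fl,(v-float(z['cy']))/fl,1])
    if z0 is not None:
        o=-R.T@t; w=R.T@ray; return o+w*(z0-o[2])/w[2]
    if d is None: d=z['d'][int(v),int(u)]
    return R.T@(ray*d-t)
def cloud(f):
    z,fl,R,t=cam(f); d=z['d']; v,u=np.mgrid[:d.shape[0],:d.shape[1]]
    P=np.stack([(u-float(z['cx']))/fl*d,(v-float(z['cy']))/fl*d,d],-1)
    return (P-t)@R, d>0, z['im']
E
python3 - <<'E'
from h import *
s=r.sense()
for k in s: print(k,np.round(s[k],3).tolist())
for n in('scene','top'):
    snap(n,n+'0'); c=r.get_calibration(n); print(n,c)
E
```

```text
pics
time_s 0.0
joints [-56.688, 22.091, 0.379, -0.031, -68.41, -14.817]
joint_velocities [-0.009, -0.06, 0.07, -0.002, -0.059, -0.092]
effort [0.001, -39.066, 18.741, 4.22, 0.011, -0.0]
tcp_pos [0.198, -0.592, 0.221]
ee_rot [[-0.001, -0.317, 0.948], [0.002, 0.948, 0.317], [-1.0, 0.002, -0.0]]
wrist_force [-0.159, -0.478, -0.078]
moment [-0.001, 0.028, -0.054]
gripper_width 0.998
scene {'vfov': 50.33772844914696, 'cx': 254.70534189985582, 'cy': 196.5815541120879, 'rvec': array([ 0.51875707, -2.48967021,  1.43518733]), 'tvec': array([0.46768549, 0.20471096, 0.87808798])}
top {'vfov': 47.81617142889209, 'cx': 259.20610911271785, 'cy': 192.45935938775628, 'rvec': array([ 2.17302143, -2.23414011,  0.06248137]), 'tvec': array([0.08687532, 0.49097041, 1.0837105 ])}
```

View pics/scene0.png

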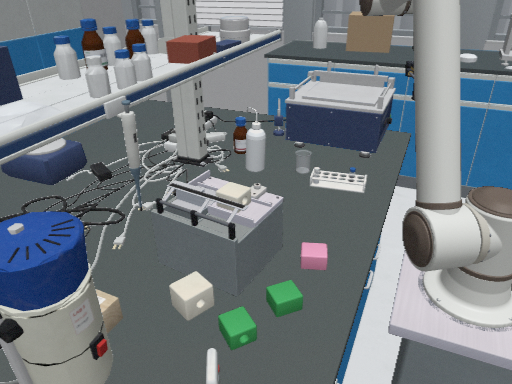

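View pics/top0.png

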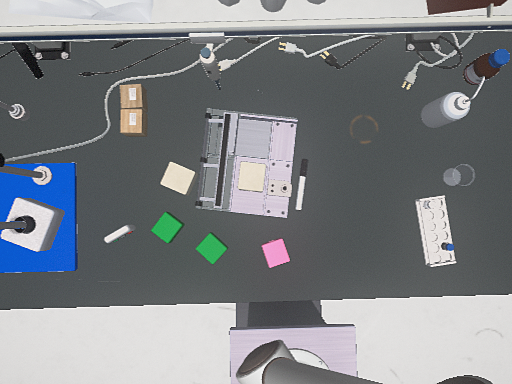

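The top view shows the bin at about (245,163), with the mould at (252,177) in the lane. The press bar runs along columns 222-235, the milled part is at (281,188) and the marker at (302,185). I'll enlarge it.

```bash
python3 - <<'E'
from h import *
im=cv2.imread('pics/top0.png'); cv2.imwrite('pics/top0c.png',cv2.resize(im[95:230,180:320],None,fx=5,fy=4.4*5/4.4*0.88,interpolation=cv2.INTER_CUBIC)) if 0 else cv2.imwrite('pics/top0c.png',cv2.resize(im[100:225,185:310],None,fx=4.8,fy=4.8,interpolation=cv2.INTER_CUBIC))
im=cv2.imread('pics/scene0.png'); cv2.imwrite('pics/scene0c.png',cv2.resize(im[165:295,140:300],None,fx=4.6,fy=4.6,interpolation=cv2.INTER_CUBIC))
P,m,_=cloud('top0')
for u,v in[(252,177),(255,140),(255,205),(226,160),(281,188),(178,178),(302,185),(205,170),(215,170)]: print(u,v,np.round(P[v,u],4))
E
```

```text
252 177 [0.5183 0.0897 0.1893]
255 140 [0.6035 0.0809 0.1504]
255 205 [0.4594 0.0849 0.1527]
226 160 [0.5548 0.1432 0.198 ]
281 188 [0.4942 0.0279 0.1728]
178 178 [0.5312 0.2685 0.061 ]
302 185 [ 0.5088 -0.0351  0.0154]
205 170 [0.5395 0.1928 0.1529]
215 170 [0.5406 0.1723 0.136 ]
```

View pics/top0c.png

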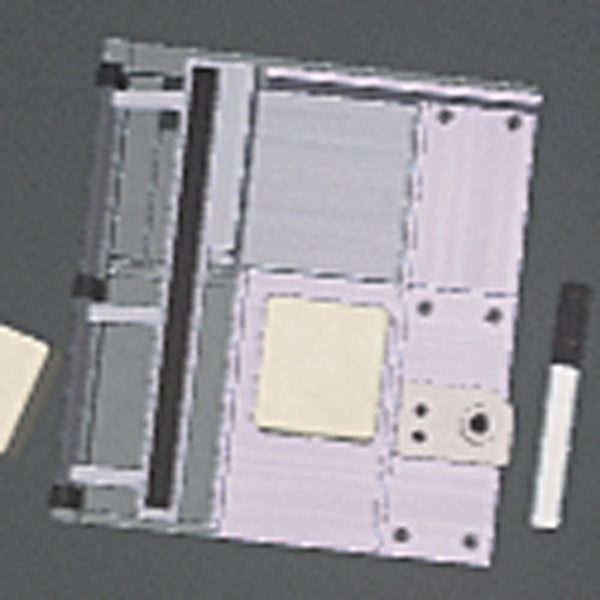

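View pics/scene0c.png

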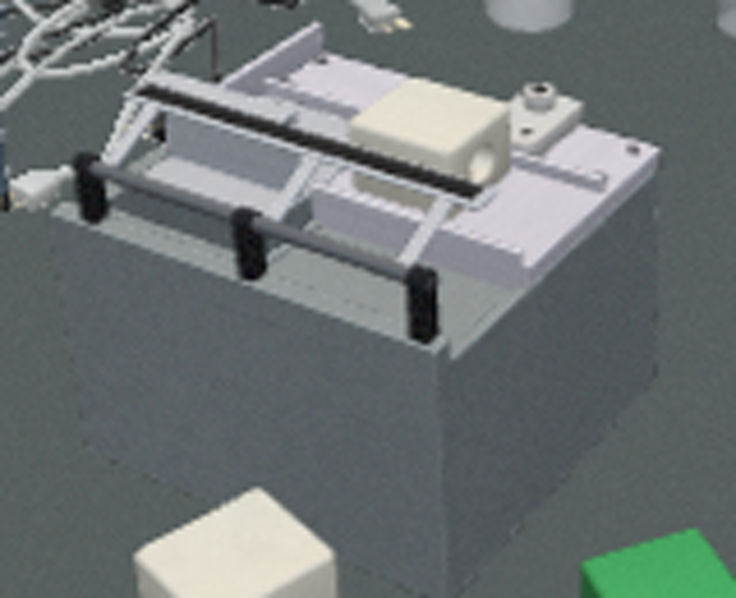

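```bash
cat >> h.py <<'E'
def fit(pts,f):
    # pts: (U,V world px), bin x,y,z mm
    W=np.array([px(f,u,v,z0=z/1000)[:2] for (u,v,x,y,z) in pts]); B=np.array([[x,y] for (_,_,x,y,_) in pts])/1000
    bc,wc=B.mean(0),W.mean(0); H=(B-bc).T@(W-wc); a=np.arctan2(H[0,1]-H[1,0],H[0,0]+H[1,1])
    R=np.array([[np.cos(a),-np.sin(a)],[np.sin(a),np.cos(a)]]); t=wc-R@bc
    print('yaw',np.degrees(a),'t',t); print('resid mm',np.round((W-(B@R.T+t))*1000,1).tolist()); return a,t
E
python3 - <<'E'
from h import *
c=lambda U,V:((U+.5)/4.8-.5+185,(V+.5)/4.8-.5+100)
pts=[(*c(489,565),-125,-90,150),(*c(206,68),84,60,198),(*c(157,509),-120,60,198),(*c(242,268),0,35.5,150),(*c(405,284),0,-35.5,150),(*c(215,536),-125,39,150)]
a,t=fit(pts,'top0')
R=np.array([[np.cos(a),-np.sin(a)],[np.sin(a),np.cos(a)]])
for n,p,z in[('tl',(268,296),190),('tr',(388,310),190),('br',(373,440),190),('bl',(255,427),190),('part',(455,424),172),('binBR',(489,565),150),('stop',(540,100),168)]:
    w=px('top0',*c(*p),z0=z/1000)[:2]; print(n,np.round(w,4),np.round(R.T@(w-t)*1000,1))
# cloud checks in bin frame
P,m,im=cloud('top0'); B=(P[...,:2]-t)@R*1000; Z=P[...,2]*1000
s=(Z>182)&(Z<195)&(B[...,0]>-110)&(B[...,0]<10)&(abs(B[...,1])<40)&m
x,y=B[s].T; print('mould cloud',s.sum(),np.percentile(x,[1,50,99]),np.percentile(y,[1,50,99]),np.median(Z[s]),cv2.minAreaRect(B[s].astype(np.float32)))
s=(Z>193)&(Z<205)&(abs(B[...,1]-60)<30)&(B[...,0]>-140)&(B[...,0]<100)&m
x,y=B[s].T; print('bar',s.sum(),x.min(),x.max(),y.min(),y.max(),np.median(Z[s]))
E
```

```text
yaw -7.462486753677499 t [0.5659605  0.08848981]
resid mm [[0.2, 0.9], [-4.4, 0.6], [4.8, 0.1], [-0.3, 2.4], [-0.5, -2.1], [0.2, -1.8]]
tl [0.5523 0.1132] [-16.8  22.8]
tr [0.5446 0.0605] [-17.5 -30.6]
br [0.4874 0.0687] [-75.3 -29.8]
bl [0.4945 0.1205] [-75.   22.4]
part [0.4944 0.0313] [-63.5 -66. ]
binBR [0.4305 0.0164] [-125.   -89.1]
stop [ 0.641 -0.012] [ 87.5 -89.9]
mould cloud 728 [-75.02454021 -45.61633739 -15.65865251] [-30.6565865   -3.60445527  23.29007886] 189.4151513026212 ((-33.063114166259766, 3.895975112915039), (70.58671569824219, 84.39871215820312), 89.75251007080078)
bar 1084 -119.82940871858744 84.60386130644558 38.44260094119844 77.29640991755468 197.8282204122051
```

```bash
cat >> h.py <<'E'
from scipy.spatial.transform import Rotation as Ro
YAW=np.radians(-7.46); T0=np.array([.566,.0885,0])
RB=np.array([[np.cos(YAW),-np.sin(YAW),0],[np.sin(YAW),np.cos(YAW),0],[0,0,1]])
GR=RB@np.array([[0,0,1],[0,1,0],[-1,0,0.]])
def go(x,y,z):
    s=r.sense(); R=np.array(s['ee_rot']); p=np.array(s['tcp_pos']); g=T0+RB@np.array([x,y,z])/1000
    print('t',round(s['time_s'],2),'bin now',np.round(RB.T@(p-T0)*1000,1),'F',np.round(s['wrist_force'],1),'w',s['gripper_width'],'j',np.round(s['joints'],0))
    print('shift cm',np.round(R.T@(g-p)*100,2),'rot/10',np.round(Ro.from_matrix(R.T@GR).as_rotvec(degrees=True)/10,3))
E
python3 -c "
from h import *
go(-99,29,250)"
```

```text
t 0.1 bin now [-276.4 -722.7  221.6] F [-0.1 -0.7  0.3] w 1.0024405037350275 j [-57.  22.   0.  -0. -68. -15.]
shift cm [-2.73 59.84 48.84] rot/10 [ 2.595 -0.003 -0.011]
```

>>> play_rows --plan '[[[-0.6,4.7,3.8,0.5,0,0],[-1.3,9.4,7.6,1.0,0,0],[-2,14.1,11.4,1.5,0,0],[-2.7,18.8,15.2,2.0,0,0],[-2.7,23.5,19,2.6,0,0]]]' --hand 0.56

```text
time_s: 0.72
tcp_pos: [0.3044, -0.3079, 0.2499]
ee_rot: [[0.001, 0.134, 0.991], [-0.0, 0.991, -0.134], [-1.0, -0.0, 0.001]]
wrist_force: [0.4, -0.1, 0.4]
gripper_width: 0.584
```

```bash
python3 -c "
from h import *
go(-99,29,250)"
```

```text
t 0.72 bin now [-207.9 -427.   249.9] F [ 0.4 -0.1  0.4] w 0.5843980807470449 j [-24.   2. -22.  -0. -66. -74.]
shift cm [-1.000e-02  4.565e+01  1.069e+01] rot/10 [-0.026  0.007  0.002]
```

>>> play_rows --plan '[[[0,5.6,1.3,0,0,0],[0,11.2,2.6,0,0,0],[0,16.8,3.9,0,0,0],[0,22.4,5.2,0,0,0],[0,28,6.5,0,0,0]]]'

```text
time_s: 1.35
tcp_pos: [0.405, -0.0385, 0.2496]
ee_rot: [[0.0, 0.13, 0.991], [0.0, 0.991, -0.13], [-1.0, 0.0, 0.0]]
wrist_force: [1.5, -0.6, -0.1]
gripper_width: 0.563
```

```bash
python3 -c "
from h import *
go(-99,29,250)"
```

```text
t 1.35 bin now [-143.2 -146.9  249.6] F [ 1.5 -0.6 -0.1] w 0.5626643604287103 j [  18.   -1.  -25.   -0.  -66. -115.]
shift cm [-0.03 17.59  4.41] rot/10 [-0.002  0.002 -0.001]
```

>>> play_rows --plan '[[[0,5.6,1.4,0,0,0],[0,11.2,2.8,0,0,0],[0,16,4.0,0,0,0],[0,17.6,4.4,0,0,0],[0,17.6,4.4,0,0,0]]]'

```text
time_s: 1.98
tcp_pos: [0.4713, 0.1286, 0.2489]
ee_rot: [[-0.002, 0.13, 0.992], [-0.001, 0.992, -0.13], [-1.0, -0.001, -0.001]]
wrist_force: [0.2, -0.1, -0.0]
gripper_width: 0.561
```

```bash
python3 -c "
from h import *
go(-99,29,250)
snap('wrist','w1');snap('top','t1');snap('scene','s1')
im=cv2.imread('pics/scene0.png')
for a,b in(('s1',(165,295,140,300)),('t1',(100,225,185,310))):
    i=cv2.imread(f'pics/{a}.png')[b[0]:b[1],b[2]:b[3]]; cv2.imwrite(f'pics/{a}c.png',cv2.resize(i,None,fx=4.6,fy=4.6,interpolation=cv2.INTER_CUBIC))
"
```

```text
t 1.98 bin now [-99.1  27.4 248.9] F [ 0.2 -0.1 -0. ] w 0.5613051037388824 j [  34.    8.  -16.   -0.  -67. -132.]
shift cm [-0.11  0.15  0.01] rot/10 [ 0.002 -0.008  0.006]
```

View pics/w1.png

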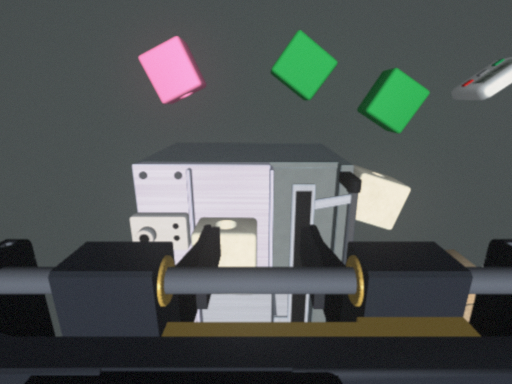

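View pics/s1c.png

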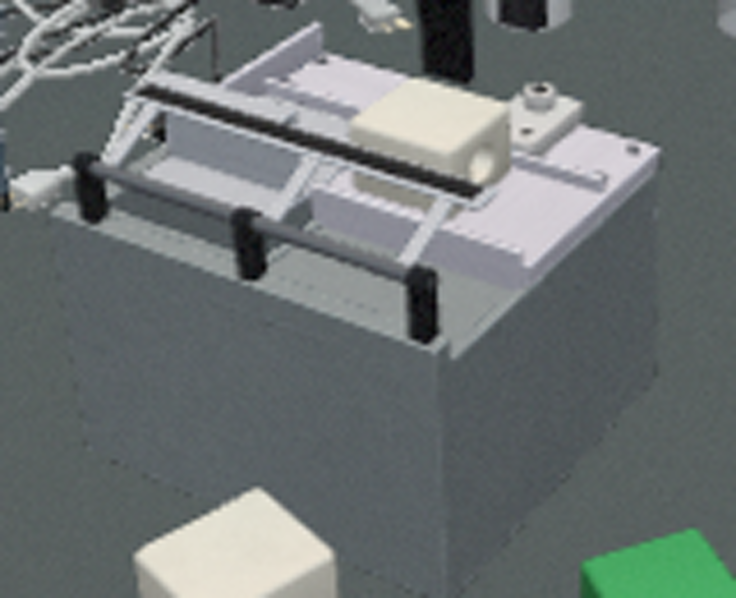

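>>> play_rows --plan '[[[1.5,0.15,-0.2,0,0,0],[3.2,0.15,-0.2,0,0,0],[3.7,0.15,-0.2,0,0,0],[3.7,0.15,-0.2,0,0,0]]]'

```text
time_s: 2.62
tcp_pos: [0.4695, 0.1295, 0.2122]
ee_rot: [[-0.001, 0.131, 0.991], [-0.001, 0.991, -0.131], [-1.0, -0.001, -0.001]]
wrist_force: [-0.3, 0.2, 1.0]
gripper_width: 0.558
```

```bash
python3 -c "
from h import *
go(-101,29,162)
snap('wrist','w2');snap('scene','s2')
i=cv2.imread('pics/s2.png')[120:260,150:310]; cv2.imwrite('pics/s2c.png',cv2.resize(i,None,fx=4.2,fy=4.2,interpolation=cv2.INTER_CUBIC))
"
```

```text
t 2.62 bin now [-101.    28.2  212.2] F [-0.3  0.2  1. ] w 0.5578211326070625 j [  35.    9.  -19.    0.  -62. -132.]
shift cm [5.02 0.09 0.  ] rot/10 [-0.007 -0.003  0.004]
```

View pics/w2.png

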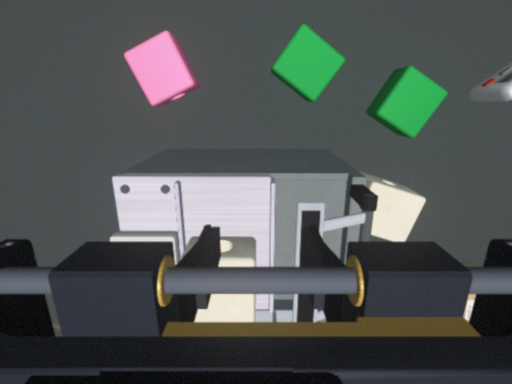

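View pics/s2c.png

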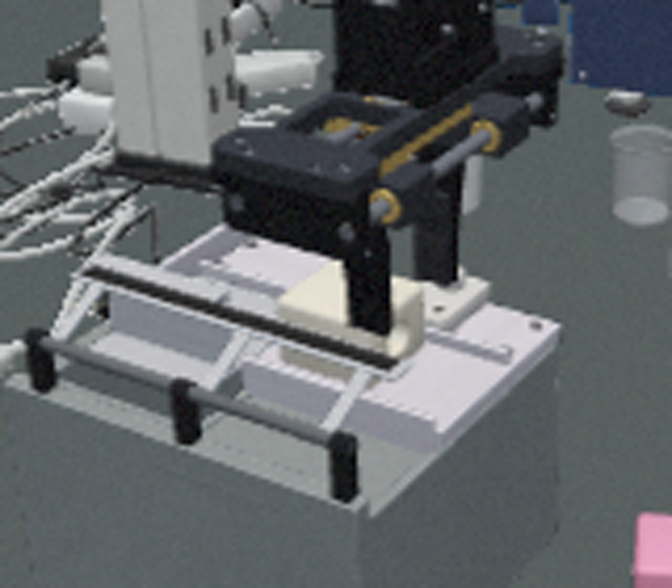

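The wrist and scene views show the near finger just above the tread's near end (scene crop ~(378,335)). The far finger is clear in front of the mould's front face (~(437,285)). Next I press down.

>>> play_rows --plan '[[[0.8,0.1,0,0,0,0],[1.6,0.1,0,0,0,0],[2.4,0.1,0,0,0,0],[3.2,0.1,0,0,0,0],[3.2,0.1,0,0,0,0]]]'

```text
time_s: 3.35
tcp_pos: [0.4694, 0.1284, 0.1805]
ee_rot: [[-0.002, 0.131, 0.991], [-0.005, 0.991, -0.131], [-1.0, -0.006, -0.001]]
wrist_force: [-0.1, -7.7, 5.7]
gripper_width: 0.564
```

```bash
python3 -c "
from h import *
go(-101,29,162)
snap('scene','s3')
i=cv2.imread('pics/s3.png')[120:260,150:310]; cv2.imwrite('pics/s3c.png',cv2.resize(i,None,fx=4.2,fy=4.2,interpolation=cv2.INTER_CUBIC))
"
```

```text
t 3.35 bin now [-101.    27.1  180.5] F [-0.1 -7.7  5.7] w 0.563718540933899 j [  35.   11.  -22.    0.  -57. -132.]
shift cm [ 1.84  0.21 -0.  ] rot/10 [-0.004 -0.008  0.032]
```

View pics/s3c.png

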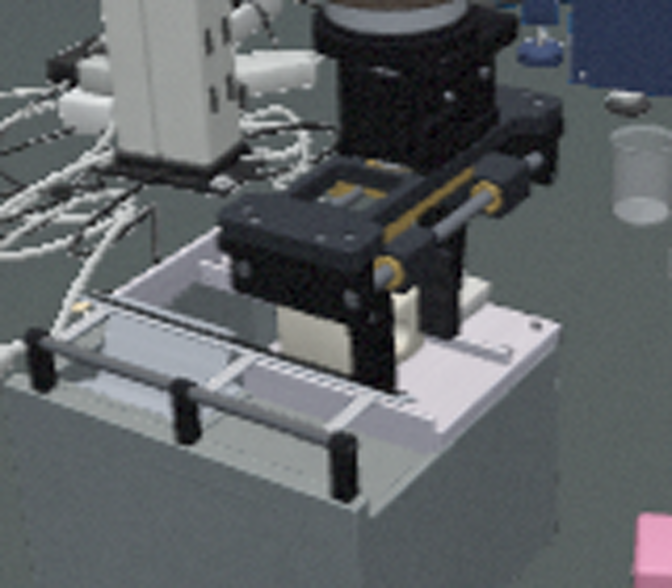

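>>> play_rows --plan '[[[0.6,0.2,0,0,0,0],[1.2,0.4,0,0,0,0],[1.7,0.4,0,0,0,0],[1.7,0.4,0,0,0,0]]]'

```text
time_s: 3.9
tcp_pos: [0.4697, 0.1323, 0.1632]
ee_rot: [[-0.003, 0.131, 0.991], [-0.005, 0.991, -0.131], [-1.0, -0.006, -0.002]]
wrist_force: [-0.1, -8.6, 4.0]
gripper_width: 0.56
```

```bash
python3 -c "
from h import *
go(-101,31,162)
snap('scene','s4');snap('wrist','w4')
i=cv2.imread('pics/s4.png')[120:260,150:310]; cv2.imwrite('pics/s4c.png',cv2.resize(i,None,fx=4.2,fy=4.2,interpolation=cv2.INTER_CUBIC))
"
```

```text
t 3.9 bin now [-101.1   31.   163.2] F [-0.1 -8.6  4. ] w 0.5599312000024185 j [  35.   12.  -23.    0.  -55. -133.]
shift cm [0.12 0.   0.01] rot/10 [-0.005 -0.011  0.032]
```

View pics/s4c.png

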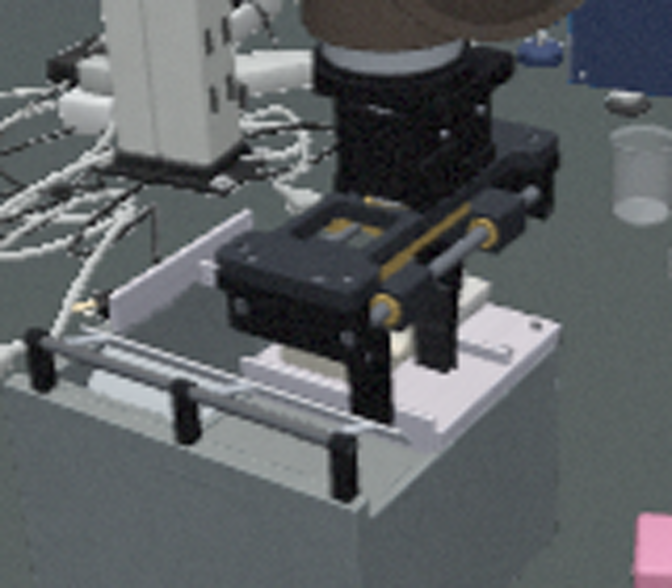

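View pics/w4.png

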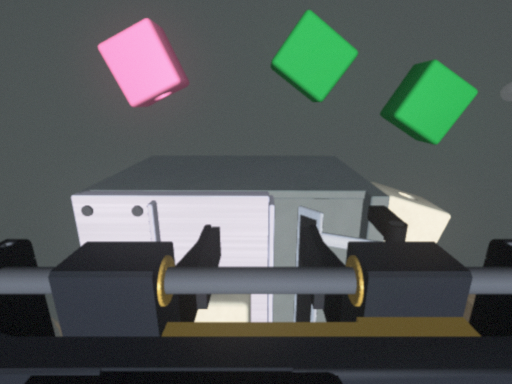

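The flap is well open (dark hatch visible at about (230,290) in the scene crop) and the mould hasn't moved. The force direction agrees with a flap angle near 1 rad. I'll push along the lane.

>>> play_rows --plan '[[[0,0,0.8,0,0,0],[0,0,1.6,0,0,0],[0,0,2.4,0,0,0],[0,0,3.2,0,0,0],[0,0,4.0,0,0,0]]]'

```text
time_s: 4.62
tcp_pos: [0.5066, 0.1273, 0.1626]
ee_rot: [[-0.009, 0.131, 0.991], [-0.005, 0.991, -0.131], [-1.0, -0.006, -0.008]]
wrist_force: [-7.6, -4.5, 6.5]
gripper_width: 0.562
```

```bash
python3 -c "
from h import *
go(-30,31,162)
snap('scene','s5');snap('wrist','w5')
i=cv2.imread('pics/s5.png')[120:260,150:310]; cv2.imwrite('pics/s5c.png',cv2.resize(i,None,fx=4.2,fy=4.2,interpolation=cv2.INTER_CUBIC))
"
```

```text
t 4.62 bin now [-63.9  30.7 162.6] F [-7.6 -4.5  6.5] w 0.5624366112503215 j [  32.   15.  -19.   -0.  -57. -129.]
shift cm [0.03 0.03 3.39] rot/10 [-0.006 -0.047  0.037]
```

View pics/s5c.png

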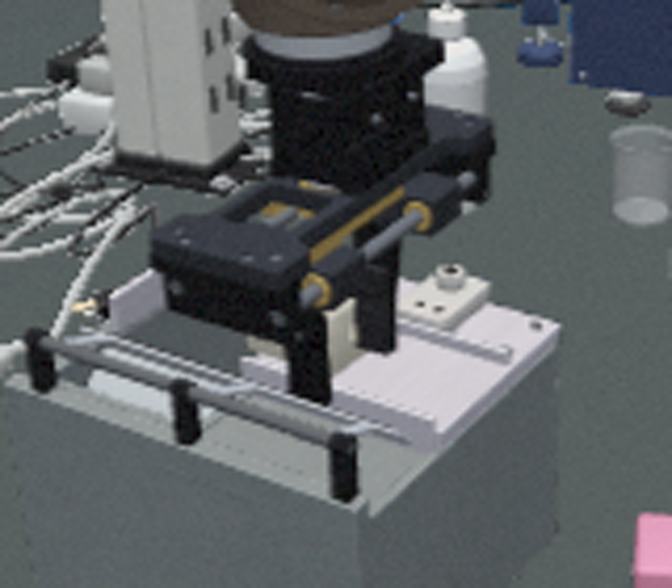

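Flap still open, and the mould is moving ahead of the finger (front face ~(345,335)). I'll continue.

>>> play_rows --plan '[[[0,0,0.8,0,0,0],[0,0,1.6,0,0,0],[0,0,2.4,0,0,0],[0,0,3.2,0,0,0],[0,0,3.8,0,0,0]]]'

```text
time_s: 5.35
tcp_pos: [0.5448, 0.1224, 0.1627]
ee_rot: [[-0.008, 0.131, 0.991], [-0.005, 0.991, -0.131], [-1.0, -0.006, -0.007]]
wrist_force: [-5.7, -4.6, 4.5]
gripper_width: 0.557
```

```bash
python3 -c "
from h import *
go(-15,31,162)
snap('scene','s6');snap('wrist','w6')
i=cv2.imread('pics/s6.png')[120:260,150:310]; cv2.imwrite('pics/s6c.png',cv2.resize(i,None,fx=4.2,fy=4.2,interpolation=cv2.INTER_CUBIC))
"
```

```text
t 5.35 bin now [-25.5  30.9 162.7] F [-5.7 -4.6  4.5] w 0.5565017610515112 j [  29.   19.  -14.    0.  -58. -127.]
shift cm [0.06 0.01 1.05] rot/10 [-0.004 -0.042  0.034]
```

View pics/s6c.png

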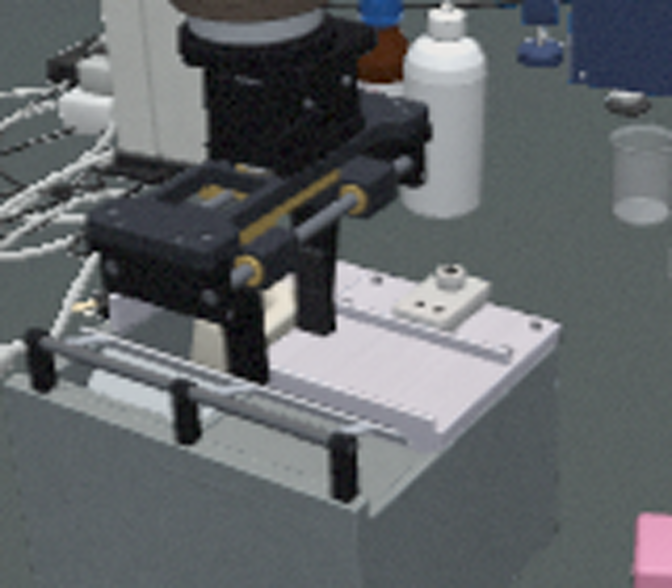

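View pics/w6.png

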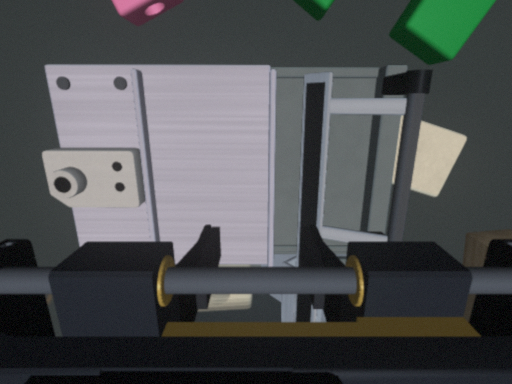

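The mould is tipping nose-down into the hatch, with its tilted body at ~(245,330) in the scene crop. I'll push further.

>>> play_rows --plan '[[[0,0,0.7,0,0,0],[0,0,1.4,0,0,0],[0,0,2.1,0,0,0],[0,0,2.6,0,0,0],[0,0,2.6,0,0,0]]]'

```text
time_s: 6.08
tcp_pos: [0.5711, 0.119, 0.1628]
ee_rot: [[-0.007, 0.131, 0.991], [-0.005, 0.991, -0.131], [-1.0, -0.006, -0.006]]
wrist_force: [-4.3, -4.9, 4.4]
gripper_width: 0.56
```

```bash
python3 -c "
from h import *
go(15,31,162)
snap('scene','s7');snap('wrist','w7')
i=cv2.imread('pics/s7.png')[120:260,150:310]; cv2.imwrite('pics/s7c.png',cv2.resize(i,None,fx=4.2,fy=4.2,interpolation=cv2.INTER_CUBIC))
"
```

```text
t 6.08 bin now [  1.1  30.9 162.8] F [-4.3 -4.9  4.4] w 0.5603790274673357 j [  28.   21.  -10.    0.  -59. -125.]
shift cm [0.07 0.01 1.39] rot/10 [-0.005 -0.035  0.032]
```

View pics/s7c.png

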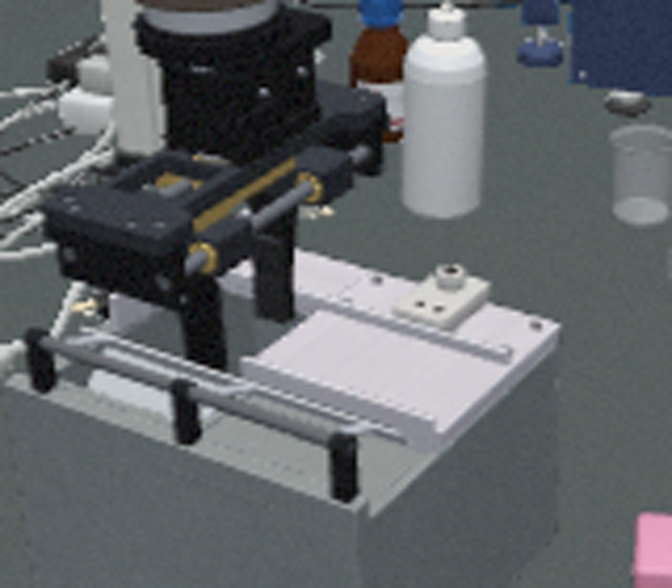

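View pics/w7.png

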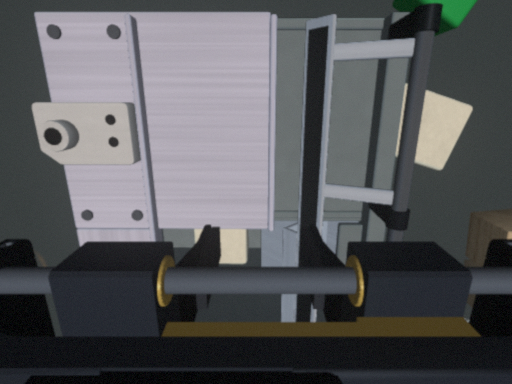

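The scene view no longer shows the mould above the deck. The wrist view shows cream at (222,245) inside the hatch, so I'll check its depth.

```bash
python3 -c "
from h import *
P,m,im=cloud('w7')
B=(P-T0)@RB*1000
for u,v in[(205,238),(225,238),(225,245),(225,255),(240,255),(240,240),(255,300),(230,310),(285,240),(180,200)]: print(u,v,np.round(B[v,u],1))
i=cv2.imread('pics/w7.png')[200:330,160:300]; cv2.imwrite('pics/w7c.png',cv2.resize(i,None,fx=4.5,fy=4.5,interpolation=cv2.INTER_CUBIC))
"
```

```text
205 238 [ -8.5   0.4 182.3]
225 238 [55.  -6.7 51.1]
225 245 [63.6 -7.1 49.9]
225 255 [73.9 -7.2 52.4]
240 255 [75.   8.3 50.2]
240 240 [57.3  8.7 50.9]
255 300 [ 86.3  25.2 108.9]
230 310 [ 86.5   4.7 121.6]
285 240 [  9.3  46.5 148.4]
180 200 [-19.6 -20.6 150.9]
```

View pics/w7c.png

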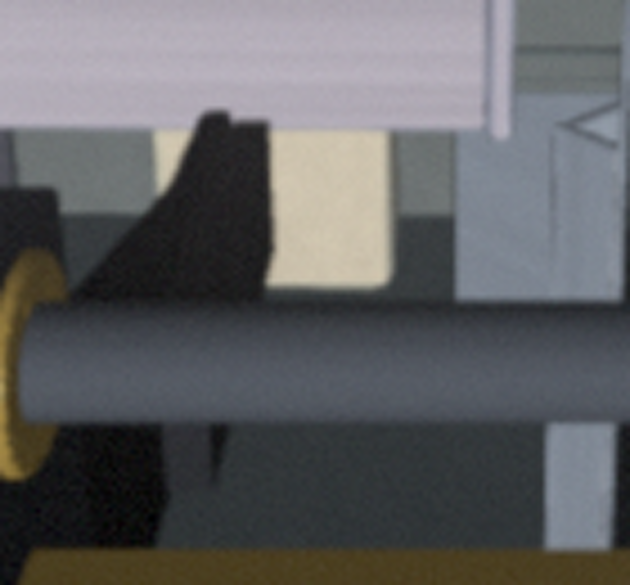

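The mould lies flat on the bin floor, with its top at z≈50 mm (10 + 40). Now I let the flap close gently.

>>> play_rows --plan '[[[-1,0,0,0,0,0],[-2,0,0,0,0,0],[-3,0,0,0,0,0],[-4,0,0,0,0,0],[-5.5,0,0,0,0,0]]]'

```text
time_s: 6.8
tcp_pos: [0.5734, 0.1216, 0.2183]
ee_rot: [[-0.001, 0.131, 0.991], [-0.0, 0.991, -0.131], [-1.0, -0.0, -0.001]]
wrist_force: [0.9, -0.2, -0.5]
gripper_width: 0.562
```

>>> play_rows --plan '[[[-2,0,-2,0,0,0],[-5,0,-6,0,0,0],[-8,0,-12,0,0,0],[-8,0,-14,0,0,0],[-8,0,-14,0,0,0]]]'

```text
time_s: 7.42
tcp_pos: [0.4338, 0.1401, 0.2999]
ee_rot: [[0.002, 0.129, 0.992], [0.002, 0.992, -0.129], [-1.0, 0.002, 0.002]]
wrist_force: [0.2, 0.0, 0.9]
gripper_width: 0.563
```

```bash
python3 -c "
from h import *
go(15,31,162)
snap('scene','s8');snap('top','t8')
i=cv2.imread('pics/s8.png')[120:290,150:310]; cv2.imwrite('pics/s8c.png',cv2.resize(i,None,fx=3.5,fy=3.5,interpolation=cv2.INTER_CUBIC))
P,m,im=cloud('t8'); B=(P-T0)@RB*1000
P0,m0,_=cloud('top0');B0=(P0-T0)@RB*1000
for nm,b,mm in(('0',B0,m0),('8',B,m)):
  s=(abs(b[...,0]-60)<20)&(abs(b[...,1])<25)&(b[...,2]<200)&mm;print(nm,'flap z',s.sum(),np.percentile(b[s][:,2],[5,50,95]) if s.any() else '')
  s=(abs(b[...,0]-60)<25)&(abs(b[...,1]-60)<6)&(b[...,2]>120)&(b[...,2]<215)&mm;print(nm,'bar z',s.sum(),np.median(b[s][:,2]) if s.any() else '')
"
```

```text
t 7.42 bin now [-137.7   34.1  299.9] F [0.2 0.  0.9] w 0.5626786563260497 j [  38.    2.  -14.   -0.  -73. -136.]
shift cm [13.83 -0.36 15.24] rot/10 [ 0.007  0.012 -0.013]
0 flap z 399 [146.92572215 149.6167195  152.73411836]
0 bar z 130 197.97197066901623
8 flap z 402 [146.74147439 149.71582323 152.581982  ]
8 bar z 131 198.14559045177072
```

View pics/s8c.png

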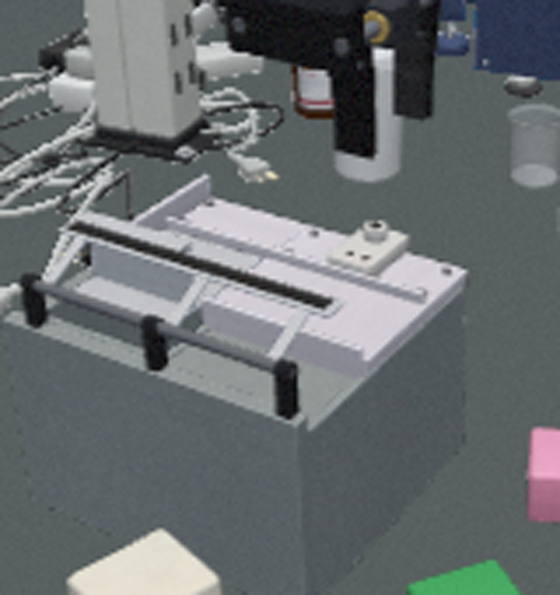

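View pics/t8.png

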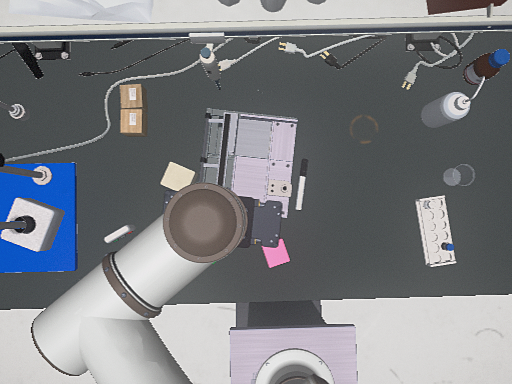

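The flap is shut: its plate is at z≈150 and the bar at 198, as at the start. The lane is empty, the bystanders are in their places, and the arm is clear of everything.

```bash
python3 -c "
from h import *
print(r.finish_job())"
```

```text
the job is handed in; nothing more can be done
None
```

The mould is in the bin and the flap is shut. I handed the job in at about 7.5 s on the robot's clock; it gave no verdict.

I opened the jaws to about 49 mm. One finger pressed the bar down to about 13 mm above the deck. The other pushed the mould along the lane until it dropped in. Then I raised the fingers so the flap could close.

- **Mould:** the wrist camera's depth put its top at about z = 50 mm, so it lay flat on the bin floor. I measured this before the flap closed.
- **Flap:** the plate is at about 150 mm and the bar at about 198 mm, both within 0.2 mm of the start.
- **Flap angle while open:** I did not measure it directly. The images showed the hatch well open, and the force direction pointed to roughly 1 rad.
- **Forces:** the wrist force was at most about 11 N at the readings I took.
- **Bystanders:** the aluminium part, larger plaster block and marker look unmoved in the last pictures. I judged this by eye, and the arm did not touch them.
- **Arm:** it ended about 100 mm above the bar, touching nothing.

No check failed. The hand-picked reference points for the bin position disagreed by up to 5 mm, but the bar and mould positions from the depth image agreed with the fit.

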